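# Set out the shoe paints on their mixing discs

### The arm

A 7-joint arm with a two-finger parallel gripper is mounted at the origin on a cart in front of the work surface, level with it; the furniture and walls round the work are solid. World frame = base frame: x ahead of the robot, y to its left, z up, the work surface at z = 0. Lengths are in m, angles in rad, forces in N, time in s.
With the tool pointing down it reaches from about 0.35 to 0.9 m from the base axis. Payload 8.1 kg.
Tool frame: the origin (TCP) lies on the centre line of the jaws, within the pads' length; the fingertips stand 19 mm ahead of it and the grasp point (between the pads) is the TCP (arm.tip_reach is the distance from the TCP to the fingertips, in m); z points along the fingers, y is the line along which they close (so a half turn about z gives the same grasp; the last joint's range is limited). The gripper opens to 92 mm and grips with 3 to 60 N. Pads are 19 mm wide; open, the fingers measure 130 mm over their backs; the gripper's body (75 mm by 190 mm) begins 47 mm behind the grasp point.
Start: joints at [1.166, 0.434, 0.025, 1.573, -0.012, 1.134, -0.075], TCP at [0.186, -0.597, 0.246] pointing down, gripper open.
Joint ranges: [-2.62, 2.62], [-0.44, 2.09], [-1.27, 1.32], [0.08, 2.57], [-1.32, 4.46], [0.12, 2], [-2.74, 2.74]. Speed limits (rad/s): [2.22, 2.22, 3.01, 3.01, 3.14, 3.14, 3.14].

### API

Orientations are given as a rotation vector (axis times angle).
In Python, from cell import arm gives the robot as it stands.
- The arm moves only by the tool arm_command, never from a script. Its argument "targets" is a list that holds one entry, the list of rows, each a list of 6 numbers: the shift along the tool's x, y, z in m, then the turn, a rotation vector about the tool's x, y, z in rad. A call has 1 to 10 rows; each row shifts and turns the commanded pose from where the row before left it, along the tool's axes as they then stand; what a row does not reach is not made up. A row lasts 1/8 s, in which the tool goes at most 62.5 mm and 10.7 degrees, less where a joint would pass 70% of its speed; a pose out of reach is approached as far as the arm can. A call with a gripper value outside its range is refused whole. "jaw" is the finger opening in m, from 0 to 0.0918, set as the call begins (left out, the last holds). The fingers move at their own pace and stop on an object; "newtons" is the grip in N (left out, the last holds). Time passes only in rows, so rows that do not move let the fingers close. It gives the time, the measured TCP pose, the force, the opening and the grip force at its end, in the units of the state.
- arm.observe(): the state, without advancing time (a new reading comes with each control period).
- arm.get_image(name): name is "scene" or "top" or "wrist"; returns a dict with "pixels" (480x640x3 uint8, red, green, blue), "z_map" (480x640 float32, m along the optical axis (not along the pixel's ray), 0 where there is no reading), "fx", "fy", "cx", "cy" (pixels), "dist" ([k1, k2, p1, p2, k3] as OpenCV has them; the pictures are not rectified), "xyz" and "rotation" of the camera in the world; the wrist camera has in their place "T_tool_cam" (4x4, takes a point from camera to tool coordinates, whose origin is the TCP and whose axes are the flange's). Camera axes: x right, y down, z forward; pixel columns grow to the right and rows downward; lengths in m; the calibration is good to about 2 mm. A picture is of the moment at which its call begins: read the wrist's pose just before it.
- arm.sign_off(): hands the job in; it is judged then, once.
The state is a dict: "clock": time; "joints": joint angles; "dq": joint speeds; "joint_efforts": joint torques, N m; "position": TCP position; "ee_rot": TCP orientation; "force": force on the tool from outside, world axes, zero at the start; "ft_torque": the same for the moment, N m; "width": opening from 0.0 (shut) to 1.0 (fully open); "gripper_force": force on a finger pad.
Only numpy, scipy, OpenCV 4.12 (cv2) and the standard library are available. Lean on these libraries where they do the work, as an engineer would, in place of code of your own. Each camera call takes 0.05 s, during which the arm holds its last target. There are 200 camera calls.

### The job

Set out the shoe paints for the next job: one of the three wooden discs that lie in a row in front of the robot has the cream thinner bottle standing on it; stand that bottle on the table midway between the water glass and the roll of masking tape, in line with them. Stand the white paint bottle at the centre of the middle disc, the teal one at the centre of the disc to its left and the copper one at the centre of the disc to its right (left and right as seen by the robot). Leave the light pink bottle, the glass and the tape roll where they are, and knock no bottle over.

Things in the scene. Friction and masses are not known exactly. Their poses are not given: they have to be found in the camera images.
- thinner_mid (a point): thinner bottle: cream-white round bottle with a black cap, the tallest of the bottles, loose, 0.12 kg; body 49 mm in diameter up to about 80 mm high, cap 30 mm in diameter, 110 mm high in all; this point is its centre, 55 mm above its underside; z is its upright axis; at the start it stands on one of the wooden discs
- white_mid (a point): small round screw-cap paint bottle, with white paint, black cap, loose, 45 g; body 39 mm in diameter up to 55 mm high, cap 32 mm in diameter, 74 mm high in all; this point is its centre, 37 mm above its underside; z is its upright axis
- teal_mid (a point): small round screw-cap paint bottle, with teal (blue-green) paint, black cap, loose, 45 g; body 39 mm in diameter up to 55 mm high, cap 32 mm in diameter, 74 mm high in all; this point is its centre, 37 mm above its underside; z is its upright axis
- copper_mid (a point): small round screw-cap paint bottle, with copper (orange-brown) paint, black cap, loose, 45 g; body 41 mm in diameter up to 57 mm high, cap 34 mm in diameter, 78 mm high in all; this point is its centre, 39 mm above its underside; z is its upright axis
- rose_mid (a point): small round screw-cap paint bottle, with light pink paint (this bottle stays where it is), black cap, loose, 45 g; body 39 mm in diameter up to 55 mm high, cap 32 mm in diameter, 74 mm high in all; this point is its centre, 37 mm above its underside; z is its upright axis
- disc_1: one of three alike round flat light-wood discs (mixing plates), 88 mm in diameter, 9 mm thick, fixed to the table; origin at the centre of its underside, on the table; the discs lie in a left-to-right row (left is +y), and which of them is left, middle or right differs from start to start
- disc_2: one of three alike round flat light-wood discs (mixing plates), 88 mm in diameter, 9 mm thick, fixed to the table; origin at the centre of its underside, on the table; the discs lie in a left-to-right row (left is +y), and which of them is left, middle or right differs from start to start
- disc_3: one of three alike round flat light-wood discs (mixing plates), 88 mm in diameter, 9 mm thick, fixed to the table; origin at the centre of its underside, on the table; the discs lie in a left-to-right row (left is +y), and which of them is left, middle or right differs from start to start
- rinse_glass: clear drinking glass that looks part filled with pale green water, loose, 0.34 kg, 87 mm in diameter, 100 mm high; stays where it is; origin at the centre of its underside; its own -y axis points at the centre of the masking-tape roll, 220 mm away
- tape_masking: roll of beige masking tape lying flat, loose, 98 mm in diameter, 48 mm high; stays where it is; origin at the centre of its underside
Not all that is in view belongs to the job. Leave any red look-alike of the part that bears thinner_mid alone.

How it is judged:
By the outcome, as a careful person would: the job done as asked, in the order asked, and still so for the second after the job is handed in, with the robot touching nothing.
It also fails if it takes over 99 s, if anything falls off the work surface, if the arm or the gripper's body presses on something with over 40 N, if the wrist force passes 120 N, or if a joint passes its speed limit or range.

## Working session

There is one attempt and no reset: what is moved stays moved. The work goes in short steps, Python scripts to look and compute and a tool call to move; the robot and the scene stay as the last step left them, time stands still between calls to the robot, and variables do not carry over. Pictures are saved under pics/ and viewed, at most 14 in all, crops included, and the job is handed in when it is done.

Besides the shell and the picture viewer there is one more tool, called after ">>>" by a JSON object that holds its "fn" and its "kwargs", one argument or row to a line. arm_command: Moves the arm, as the interface text tells. Its arguments: {"type":"object","properties":{"targets":{"type":"array","items":{"type":"array","items":{"type":"array","items":{"type":"number"}}}},"jaw":{"type":"number"},"newtons":{"type":"number"}},"required":["targets"]}

```bash
mkdir -p pics; cat > h.py <<'E'
import numpy as np, cv2
from cell import arm
def cloud(d):
    K=np.array([[d['fx'],0,d['cx']],[0,d['fy'],d['cy']],[0,0,1]]);h,w=d['z_map'].shape
    uv=np.stack(np.meshgrid(np.arange(w),np.arange(h)),-1).reshape(-1,1,2).astype(float)
    n=cv2.undistortPoints(uv,K,np.array(d['dist'],float)).reshape(h,w,2)
    z=d['z_map'][...,None]; P=np.concatenate([n*z,z],-1)
    R=np.array(d['rotation'],float)
    if R.size==3: R=cv2.Rodrigues(R)[0]
    return P@R.T+np.array(d['xyz'])
def save(d,f): cv2.imwrite('pics/'+f,d['pixels'][...,::-1])
E
python3 - <<'E'
from h import *
for n in('top','scene'):
    d=arm.get_image(n);save(d,n+'1.png');P=cloud(d);np.savez(n+'1.npz',P=P,z=d['z_map'],px=d['pixels']);print(n,d['xyz'],d['rotation'])
print(arm.observe())
E
```

```text
top [0.31127123 0.00617289 1.33684901] [-2.1567739   2.12973606 -0.19445944]
scene [-0.06025899  0.49173073  0.97993032] [-1.17948992  2.43440484 -0.91490961]
{'clock': 0.1, 'joints': array([ 1.16638666,  0.4351441 ,  0.02496858,  1.57400156, -0.01157273,
        1.13398622, -0.07508737]), 'dq': array([ 0.00038539, -0.00134663, -0.00031854, -0.00245893,  0.00092407,
        0.00039284,  0.00109494]), 'joint_efforts': array([ 3.30166353e-03, -6.69127893e+01,  9.88590494e-01, -3.15143931e+01,
       -6.03026943e-02,  3.73229070e-02,  6.53879169e-05]), 'position': array([ 0.18560047, -0.59636047,  0.24503085]), 'ee_rot': array([-3.10456619e+00, -4.72018434e-01,  5.59527586e-04]), 'force': array([ 0.09044593,  0.06493132, -0.12045653]), 'ft_torque': array([0.02387278, 0.02574731, 0.00856249]), 'gripper_force': 0.0, 'width': 0.9980038068519416}
```

View pics/top1.png

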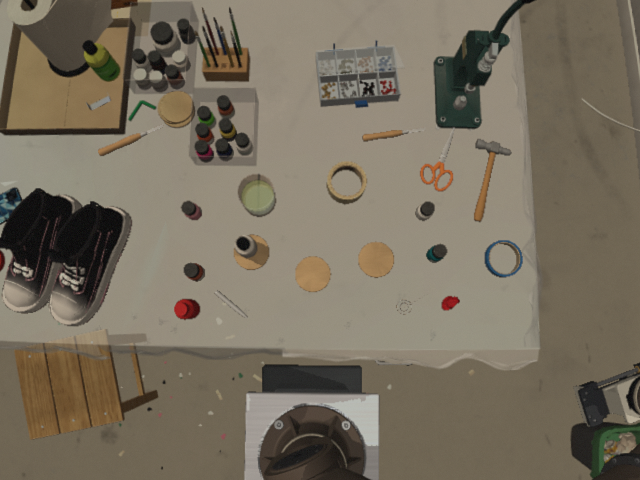

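View pics/scene1.png

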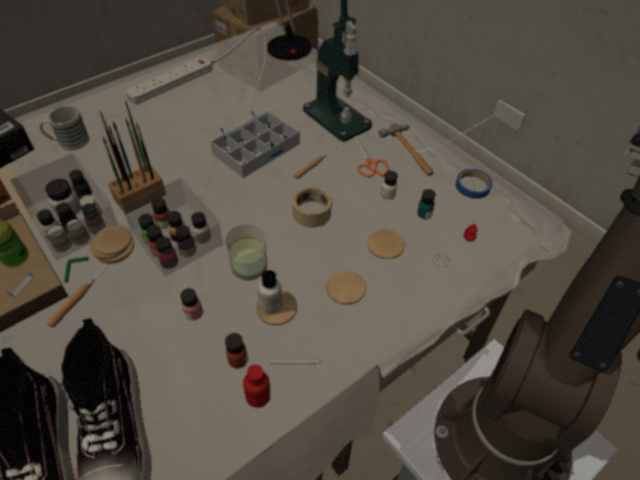

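The top view shows the discs at (251,252), (313,273) and (376,260), with the thinner on the left one. The glass is at (257,195) and the tape at (347,181). The bottles are rose (191,210), copper (193,271), white (425,210) and teal (436,253); a red look-alike is at (186,309).

```bash
cat > m.py <<'E'
from h import *
from scipy.optimize import least_squares
T=np.load('top1.npz');S=np.load('scene1.npz')
P=T['P'];
sp=S['P'].reshape(-1,3);sz=S['z'].reshape(-1)>0;sp=sp[sz]
tp=P.reshape(-1,3);tp=tp[T['z'].reshape(-1)>0]
def circ(q,r):
    return least_squares(lambda c:np.hypot(q[:,0]-c[0],q[:,1]-c[1])-r,q[:,:2].mean(0),loss='soft_l1',f_scale=.001)
seeds=dict(thinner=(246,245,.110),white=(426,209,.074),teal=(437,252,.074),copper=(194,270,.078),rose=(191,209,.074),red=(186,308,.11),glass=(257,195,.1),tape=(347,181,.048),d1=(251,256,.009),d2=(313,273,.009),d3=(376,260,.009))
for n,(u,v,h) in seeds.items():
    s=P[v-4:v+5,u-4:u+5][T['z'][v-4:v+5,u-4:u+5]>0]
    c=np.median(s,0)
    out=[]
    for q in(tp,sp):
        rad=.06 if n in('glass','tape','d1','d2','d3') else .03
        a=q[np.hypot(*(q[:,:2]-c[:2]).T)<rad]
        if n[0]=='d' : a=a[(a[:,2]>.005)&(a[:,2]<.014)]
        elif n=='tape':a=a[a[:,2]>.042]
        elif n=='glass':a=a[a[:,2]>.09]
        else:
            zt=np.percentile(a[:,2],99);a=a[a[:,2]>zt-.006]
        if len(a)<5: out.append((len(a),));continue
        mn=(a.min(0)+a.max(0))/2
        out.append((len(a),a[:,:2].mean(0).round(4),mn[:2].round(4),a[:,2].max().round(4),(a.max(0)-a.min(0))[:2].round(3)))
    print(n,c.round(3),*out,sep=' | ')
E
python3 m.py
```

```text
thinner | [0.49  0.156 0.118] | (111, array([0.4964, 0.1636]), array([0.4955, 0.1633]), np.float64(0.1275), array([0.029, 0.03 ])) | (153, array([0.4944, 0.1657]), array([0.4954, 0.1652]), np.float64(0.122), array([0.03, 0.03]))
white | [ 0.589 -0.264  0.074] | (91, array([ 0.5939, -0.268 ]), array([ 0.5923, -0.2682]), np.float64(0.0826), array([0.032, 0.03 ])) | (100, array([ 0.5918, -0.2666]), array([ 0.5924, -0.2677]), np.float64(0.076), array([0.034, 0.034]))
teal | [ 0.486 -0.287  0.074] | (124, array([ 0.4903, -0.2951]), array([ 0.4917, -0.2958]), np.float64(0.0819), array([0.031, 0.033])) | (111, array([ 0.4888, -0.2944]), array([ 0.4891, -0.2952]), np.float64(0.0769), array([0.031, 0.034]))
copper | [0.436 0.28  0.077] | (142, array([0.4365, 0.2882]), array([0.4375, 0.2881]), np.float64(0.0843), array([0.033, 0.031])) | (219, array([0.4358, 0.2889]), array([0.4363, 0.2886]), np.float64(0.0813), array([0.035, 0.033]))
rose | [0.581 0.295 0.073] | (89, array([0.5852, 0.3026]), array([0.5852, 0.3033]), np.float64(0.0811), array([0.03 , 0.031])) | (182, array([0.5835, 0.3039]), a
[... 753 characters left out ...]
, 0.098]))
d1 | [0.476 0.153 0.02 ] | (619, array([0.4784, 0.1476]), array([0.4761, 0.1526]), np.float64(0.014), array([0.116, 0.116])) | (592, array([0.475 , 0.1571]), array([0.4847, 0.1571]), np.float64(0.0137), array([0.078, 0.087]))
d2 | [0.439 0.003 0.01 ] | (992, array([0.4387, 0.0051]), array([0.4374, 0.0032]), np.float64(0.014), array([0.113, 0.117])) | (914, array([0.4358, 0.0069]), array([0.4363, 0.0062]), np.float64(0.0134), array([0.088, 0.088]))
d3 | [ 0.473 -0.151  0.009] | (1044, array([ 0.4746, -0.1489]), array([ 0.4728, -0.1525]), np.float64(0.014), array([0.117, 0.116])) | (704, array([ 0.4734, -0.1474]), array([ 0.4726, -0.1485]), np.float64(0.0139), array([0.092, 0.089]))
```

```bash
cat > go.py <<'E'
import sys
from h import *
# usage: go.py x y z [closing azimuth]; prints shift in present tool frame, and turn
from scipy.spatial.transform import Rotation as Ro
s=arm.observe();R=Ro.from_rotvec(s['ee_rot']).as_matrix();p=s['position']
print('t',round(s['clock'],2),'pos',p.round(4),'zax',R[:,2].round(4),'close az',round(np.arctan2(R[1,1],R[0,1]),3),'j',s['joints'].round(2),'w',round(s['width']*.0918,4),'gf',round(s['gripper_force'],1))
if len(sys.argv)>3:
    a=list(map(float,sys.argv[1:]));d=np.array(a[:3])-p
    print('shift tool',(R.T@d).round(4))
    if len(a)>3:
        c,sn=np.cos(a[3]),np.sin(a[3]);G=np.array([[-sn,c,0],[c,sn,0],[0,0,-1.]]).T
        t=[Ro.from_matrix(R.T@G@F).as_rotvec() for F in(np.eye(3),np.diag([-1,-1,1.]))]
        print('turns',t[0].round(4),t[1].round(4),'shift after turn0',(G.T@d).round(4))
E
python3 go.py .495 .165 .245 .204
```

```text
t 0.1 pos [ 0.1856 -0.5964  0.245 ] zax [-6.0e-04  1.3e-03 -1.0e+00] close az -1.269 j [ 1.17  0.44  0.02  1.57 -0.01  1.13 -0.08] w 0.0916 gf 0.0
shift tool [ 0.5217 -0.635   0.0008]
turns [-1.200e-03 -9.000e-04 -1.473e+00] [-9.0000e-04  1.3000e-03  1.6686e+00] shift after turn0 [0.6829 0.4572 0.    ]
```

>>> {"fn": "arm_command", "kwargs": {
  "targets": [
    [[0.033,-0.04,0,0,0,0],[0.033,-0.04,0,0,0,0],[0.033,-0.04,0,0,0,0],[0.033,-0.04,0,0,0,0],[0.033,-0.04,0,0,0,0],[0.033,-0.04,0,0,0,0],[0.033,-0.04,0,0,0,0],[0.033,-0.04,0,0,0,0],[0.033,-0.04,0,0,0,0],[0.033,-0.04,0,0,0,0]]
  ],
  "jaw": 0.09,
  "newtons": 15
}}

```text
clock: 1.35
position: [0.3822, -0.1152, 0.2457]
ee_rot: [3.106, 0.472, 0.0]
force: [1.0, -0.7, 0.2]
width: 0.981
gripper_force: 0.0
```

>>> {"fn": "arm_command", "kwargs": {
  "targets": [
    [[0.033,-0.04,0,0,0,0],[0.033,-0.04,0,0,0,0],[0.033,-0.04,0,0,0,0],[0.033,-0.04,0,0,0,0],[0.033,-0.04,0,0,0,0],[0.028,-0.035,0,0,0,0],[0,0,0,0,0,-0.184],[0,0,0,0,0,-0.184],[0,0,0,0,0,-0.184],[0,0,0,0,0,-0.184]]
  ]
}}

```text
clock: 2.6
position: [0.4962, 0.1648, 0.2454]
ee_rot: [-2.723, -1.566, 0.001]
force: [0.1, 0.3, -0.4]
width: 0.979
gripper_force: 0.0
```

>>> {"fn": "arm_command", "kwargs": {
  "targets": [
    [[0,0,0,0,0,-0.184],[0,0,0,0,0,-0.184],[0,0,0,0,0,-0.184],[0,0,0,0,0,-0.184],[0,0,0,0,0,0],[0,0,0,0,0,0]]
  ]
}}

```text
clock: 3.35
position: [0.4964, 0.1648, 0.2455]
ee_rot: [-1.99, -2.431, 0.0]
force: [-0.0, 0.5, 0.3]
width: 0.979
gripper_force: 0.0
```

```bash
python3 go.py .495 .165 .077 .204; cat > wr.py <<'E'
import sys
from h import *
from scipy.spatial.transform import Rotation as Ro
# wrist cloud in world; for each candidate (x,y,zlo,zhi,rad): centre
def wcloud(f=None):
    s=arm.observe();d=arm.get_image('wrist');R=Ro.from_rotvec(s['ee_rot']).as_matrix();T=np.array(d['T_tool_cam'])
    d['rotation']=R@T[:3,:3];d['xyz']=R@T[:3,3]+s['position']
    if f: save(d,f)
    P=cloud(d);return P[d['z_map']>0],d
if __name__=='__main__':
    P,d=wcloud(sys.argv[1])
    for a in sys.argv[2:]:
        x,y,lo,hi,r=map(float,a.split(','))
        q=P[(np.hypot(P[:,0]-x,P[:,1]-y)<r)&(P[:,2]>lo)&(P[:,2]<hi)]
        if len(q)<5: print(a,len(q));continue
        print(a,len(q),'mean',q.mean(0).round(4),'mid',((q.max(0)+q.min(0))/2).round(4),'ext',(q.max(0)-q.min(0)).round(3))
E
python3 wr.py w1.png .495,.165,.105,.13,.04 .48,.157,.004,.015,.06
```

```text
t 3.35 pos [0.4964 0.1648 0.2455] zax [-4.e-04 -0.e+00 -1.e+00] close az 0.199 j [ 0.21  0.39 -0.84  1.77  0.32  1.12 -0.54] w 0.0899 gf 0.0
shift tool [ 0.0004 -0.0013  0.1685]
turns [-0.0004 -0.     -0.0054] [-1.0000e-04  6.0000e-04  3.1362e+00] shift after turn0 [ 0.0005 -0.0013  0.1685]
.495,.165,.105,.13,.04 1192 mean [0.4962 0.1645 0.1176] mid [0.4963 0.1631 0.1129] ext [0.03  0.03  0.016]
.48,.157,.004,.015,.06 2131 mean [0.4773 0.1637 0.0086] mid [0.4907 0.1545 0.0095] ext [0.087 0.088 0.011]
```

View pics/w1.png

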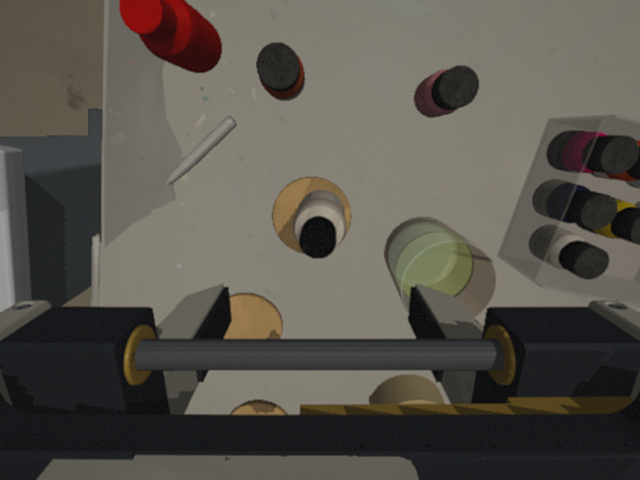

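The wrist view shows the thinner's cap at (318,237), standing off-centre on the left disc. It measures (.496,.164), right under the TCP, so I go down.

>>> {"fn": "arm_command", "kwargs": {
  "targets": [
    [[0,0,0.04,0,0,0],[0,0,0.04,0,0,0],[0,0,0.04,0,0,0],[0,0,0.03,0,0,0],[0,0,0.017,0,0,0],[0,0,0,0,0,0]]
  ]
}}

```text
clock: 4.15
position: [0.496, 0.1649, 0.0782]
ee_rot: [-1.985, -2.434, 0.002]
force: [0.8, 0.3, 0.3]
width: 0.982
gripper_force: 0.0
```

>>> {"fn": "arm_command", "kwargs": {
  "targets": [
    [[0,0,0,0,0,0],[0,0,0,0,0,0],[0,0,0,0,0,0],[0,0,0,0,0,0],[0,0,0,0,0,0],[0,0,0,0,0,0]]
  ],
  "jaw": 0.03,
  "newtons": 15
}}

```text
clock: 4.9
position: [0.4966, 0.165, 0.0789]
ee_rot: [1.985, 2.435, 0.0]
force: [-0.4, -0.9, 3.4]
width: 0.523
gripper_force: 15.0
```

>>> {"fn": "arm_command", "kwargs": {
  "targets": [
    [[0,0,-0.02,0,0,0],[0,0,-0.04,0,0,0],[0,0,-0.04,0,0,0],[0,0,-0.03,0,0,0],[0,0,0,0,0,0]]
  ]
}}

```text
clock: 5.52
position: [0.4974, 0.1656, 0.2106]
ee_rot: [1.984, 2.433, 0.005]
force: [0.0, 0.0, -0.9]
width: 0.52
gripper_force: 15.0
```

```bash
python3 go.py .6415 .033 .208; python3 - <<'E'
from h import *
d=arm.get_image('scene');save(d,'s2.png');P=cloud(d)[d['z_map']>0]
np.save('s2.npy',P)
from scipy.optimize import least_squares
q=P[(np.hypot(P[:,0]-.48,P[:,1]-.155)<.058)&(P[:,2]>.005)&(P[:,2]<.014)]
print(len(q),q[:,:2].mean(0),(q.min(0)+q.max(0))/2,q.max(0)-q.min(0))
E
```

```text
t 5.53 pos [0.4974 0.1656 0.2106] zax [ 0.0036  0.0011 -1.    ] close az 0.203 j [ 0.2   0.43 -0.83  1.82  0.36  1.05 -0.57] w 0.0478 gf 15.0
shift tool [-0.1589  0.1144  0.003 ]
1011 [0.48732823 0.15862313] [0.48886077 0.15717479 0.00921522] [0.08741809 0.08663466 0.00842825]
```

>>> {"fn": "arm_command", "kwargs": {
  "targets": [
    [[-0.026,0.019,0,0,0,0],[-0.026,0.019,0,0,0,0],[-0.027,0.019,0,0,0,0],[-0.027,0.019,0,0,0,0],[-0.027,0.019,0,0,0,0],[-0.026,0.019,0,0,0,0],[0,0,0,0,0,0]]
  ]
}}

```text
clock: 6.45
position: [0.6408, 0.0291, 0.2059]
ee_rot: [-1.989, -2.43, 0.004]
force: [-1.2, 0.1, -1.2]
width: 0.525
gripper_force: 15.0
```

```bash
python3 go.py .6415 .033 .073 .204;python3 wr.py w2.png .619,.14,.09,.11,.06 .6635,-.074,.042,.056,.06
```

```text
t 6.45 pos [0.6408 0.0291 0.2059] zax [-0.0028 -0.0014 -1.    ] close az 0.199 j [ 0.34  0.61 -0.75  1.53  0.44  1.18 -0.29] w 0.0482 gf 15.0
shift tool [0.0038 0.0019 0.1329]
turns [-0.0031  0.0008 -0.0052] [1.2000e-03 4.8000e-03 3.1364e+00] shift after turn0 [0.0037 0.0015 0.1329]
.619,.14,.09,.11,.06 2573 mean [0.6189 0.1472 0.0971] mid [0.6204 0.1387 0.0959] ext [0.087 0.087 0.012]
.6635,-.074,.042,.056,.06 6 mean [ 0.7115 -0.0688  0.0475] mid [ 0.7115 -0.0686  0.0477] ext [0.001 0.004 0.001]
```

View pics/w2.png

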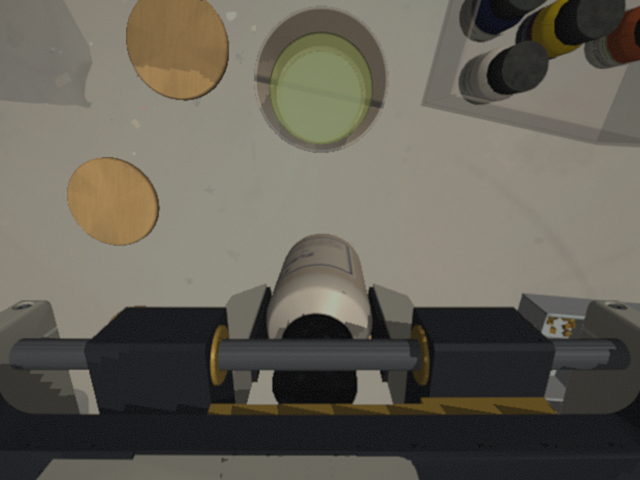

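The bottle hangs upright in the jaws, with the glass at (321,80) and both empty discs in view. Now I lower it onto the midpoint.

>>> {"fn": "arm_command", "kwargs": {
  "targets": [
    [[0.002,0.001,0.03,0,0,0],[0.002,0.001,0.04,0,0,0],[0,0,0.035,0,0,0],[0,0,0.019,0,0,0],[0,0,0.006,0,0,0],[0,0,0,0,0,0]]
  ]
}}

```text
clock: 7.25
position: [0.6415, 0.0369, 0.0792]
ee_rot: [1.984, 2.435, 0.001]
force: [-0.7, -0.3, -1.2]
width: 0.524
gripper_force: 15.0
```

```bash
python3 go.py .6415 .033 .070 .204
```

```text
t 7.25 pos [0.6415 0.0369 0.0792] zax [ 5.e-04  3.e-04 -1.e+00] close az 0.203 j [ 0.29  0.73 -0.68  1.65  0.54  0.95 -0.39] w 0.0481 gf 15.0
shift tool [-0.0038 -0.0008  0.0092]
turns [ 0.0006 -0.0001 -0.0008] [-2.0000e-04 -9.0000e-04  3.1408e+00] shift after turn0 [-0.0038 -0.0008  0.0092]
```

>>> {"fn": "arm_command", "kwargs": {
  "targets": [
    [[0,0,0.002,0,0,0],[0,0,0,0,0,0],[0,0,0,0,0,0]]
  ]
}}

```text
clock: 7.62
position: [0.6415, 0.0365, 0.0772]
ee_rot: [1.985, 2.434, 0.001]
force: [0.8, 0.2, -0.8]
width: 0.525
gripper_force: 15.0
```

```bash
python3 go.py .6415 .033 .070 .204
```

```text
t 7.62 pos [0.6415 0.0365 0.0772] zax [ 7.e-04 -0.e+00 -1.e+00] close az 0.203 j [ 0.29  0.74 -0.68  1.65  0.55  0.95 -0.39] w 0.0482 gf 15.0
shift tool [-0.0034 -0.0007  0.0072]
turns [ 0.0007  0.0002 -0.0012] [ 3.0000e-04 -1.1000e-03  3.1403e+00] shift after turn0 [-0.0034 -0.0007  0.0072]
```

>>> {"fn": "arm_command", "kwargs": {
  "targets": [
    [[-0.0035,-0.0007,0.003,0,0,0],[0,0,0.003,0,0,0],[0,0,0.001,0,0,0],[0,0,0,0,0,0],[0,0,0,0,0,0]]
  ]
}}

```text
clock: 8.25
position: [0.6412, 0.0327, 0.0699]
ee_rot: [1.985, 2.435, -0.001]
force: [-1.7, -2.6, 4.3]
width: 0.522
gripper_force: 15.0
```

```bash
python3 go.py .6415 .033 .070 .204
```

```text
t 8.25 pos [0.6412 0.0327 0.0699] zax [-1.e-04 -5.e-04 -1.e+00] close az 0.203 j [ 0.29  0.74 -0.67  1.66  0.55  0.94 -0.39] w 0.048 gf 15.0
shift tool [ 0.0003  0.0003 -0.0001]
turns [-0.0002  0.0005 -0.0012] [7.0000e-04 3.0000e-04 3.1404e+00] shift after turn0 [ 0.0003  0.0003 -0.0001]
```

Contact shows at +4 N, so the bottle is down. I release, rise, and head for the white bottle.

>>> {"fn": "arm_command", "kwargs": {
  "targets": [
    [[0,0,0,0,0,0],[0,0,0,0,0,0],[0,0,0,0,0,0],[0,0,0,0,0,0],[0,0,-0.03,0,0,0],[0,0,-0.05,0,0,0],[0,0,-0.05,0,0,0],[0,0,-0.05,0,0,0],[0,0,0,0,0,0]]
  ],
  "jaw": 0.09
}}

```text
clock: 9.38
position: [0.6432, 0.0341, 0.2543]
ee_rot: [1.982, 2.431, 0.009]
force: [0.8, 0.5, -1.1]
width: 0.98
gripper_force: 0.0
```

```bash
python3 go.py .592 -.267 .24 -.42;python3 wr.py w3.png .641,.033,.1,.13,.04
```

```text
t 9.38 pos [0.6432 0.0341 0.2543] zax [ 0.0074  0.0012 -1.    ] close az 0.203 j [ 0.34  0.57 -0.77  1.47  0.41  1.26 -0.27] w 0.09 gf 0.0
shift tool [-0.2846 -0.111   0.0136]
turns [ 0.0073 -0.002   0.623 ] [ 0.0026  0.0096 -2.5186] shift after turn0 [-0.2958  0.076   0.0143]
.641,.033,.1,.13,.04 1019 mean [0.6407 0.0314 0.1089] mid [0.6408 0.0304 0.106 ] ext [0.03  0.03  0.012]
```

>>> {"fn": "arm_command", "kwargs": {
  "targets": [
    [[-0.0407,-0.0159,0,0,0,0],[-0.0407,-0.0159,0,0,0,0],[-0.0407,-0.0159,0,0,0,0],[-0.0407,-0.0159,0,0,0,0],[-0.0407,-0.0159,0.005,0,0,0],[-0.0407,-0.0159,0.005,0,0,0],[-0.0407,-0.0159,0.005,0,0,0],[0,0,0,0,0,0.156],[0,0,0,0,0,0.156],[0,0,0,0,0,0.156]]
  ]
}}

```text
clock: 10.68
position: [0.5888, -0.2686, 0.2329]
ee_rot: [-2.499, -1.9, 0.002]
force: [0.0, 0.1, -0.3]
width: 0.979
gripper_force: 0.0
```

>>> {"fn": "arm_command", "kwargs": {
  "targets": [
    [[0,0,0,0,0,0.155],[0,0,0,0,0,0],[0,0,0,0,0,0]]
  ]
}}

```text
clock: 11.05
position: [0.5894, -0.2684, 0.2339]
ee_rot: [-2.632, -1.714, 0.001]
force: [-0.7, 1.1, 0.5]
width: 0.981
gripper_force: 0.0
```

```bash
python3 go.py .592 -.267 .12 -.42;python3 wr.py w4.png .592,-.267,.066,.09,.035
```

```text
t 11.05 pos [ 0.5894 -0.2684  0.2339] zax [-1.2e-03  3.0e-04 -1.0e+00] close az -0.416 j [ 0.72  0.55 -0.59  1.49  0.32  1.2  -0.34] w 0.09 gf 0.0
shift tool [0.0024 0.002  0.1139]
turns [-0.0012  0.0002  0.0035] [-4.0000e-04 -1.9000e-03 -3.1381e+00] shift after turn0 [0.0024 0.0018 0.1139]
.592,-.267,.066,.09,.035 1083 mean [ 0.5937 -0.2692  0.0735] mid [ 0.5933 -0.2699  0.0711] ext [0.033 0.033 0.01 ]
```

View pics/w4.png

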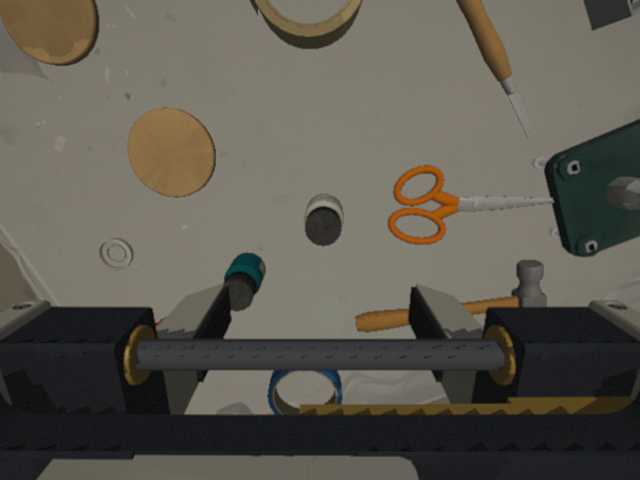

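White's cap is at (323,226), with the scissors clear to its right and teal at (243,280). I narrow the jaws and go down.

>>> {"fn": "arm_command", "kwargs": {
  "targets": [
    [[0.0015,0.0033,0.04,0,0,0],[0,0,0.05,0,0,0],[0,0,0.04,0,0,0],[0,0,0.03,0,0,0],[0,0,0.02,0,0,0],[0,0,0.013,0,0,0],[0,0,0,0,0,0]]
  ],
  "jaw": 0.065
}}

```text
clock: 11.98
position: [0.5932, -0.2685, 0.0413]
ee_rot: [-2.635, -1.71, 0.001]
force: [0.6, 0.1, 0.2]
width: 0.708
gripper_force: 0.0
```

>>> {"fn": "arm_command", "kwargs": {
  "targets": [
    [[0,0,0,0,0,0],[0,0,0,0,0,0],[0,0,0,0,0,0],[0,0,0,0,0,0]]
  ],
  "jaw": 0.025,
  "newtons": 12
}}

```text
clock: 12.48
position: [0.5936, -0.2687, 0.0423]
ee_rot: [2.635, 1.709, 0.001]
force: [-1.1, -0.0, 3.8]
width: 0.411
gripper_force: 12.0
```

```bash
python3 go.py .4363 .0062 .14 0
```

```text
t 12.47 pos [ 0.5936 -0.2687  0.0423] zax [ 8.e-04 -5.e-04 -1.e+00] close az -0.42 j [ 0.67  0.75 -0.51  1.66  0.46  0.85 -0.45] w 0.0377 gf 12.0
shift tool [ 0.1868 -0.2557 -0.0979]
turns [ 9.000e-04  3.000e-04 -4.202e-01] [ 5.0000e-04 -1.2000e-03  2.7214e+00] shift after turn0 [ 0.2749 -0.1573 -0.0977]
```

>>> {"fn": "arm_command", "kwargs": {
  "targets": [
    [[0,0,-0.03,0,0,0],[0,0,-0.05,0,0,0],[0.0267,-0.0365,-0.018,0,0,0],[0.0267,-0.0365,0,0,0,0],[0.0267,-0.0365,0,0,0,0],[0.0267,-0.0365,0,0,0,0],[0.0267,-0.0365,0,0,0,0],[0.0267,-0.0365,0,0,0,0],[0.0267,-0.0365,0,0,0,0],[0,0,0,0,0,0]]
  ]
}}

```text
clock: 13.72
position: [0.4347, 0.0091, 0.1401]
ee_rot: [-2.631, -1.717, 0.0]
force: [0.3, -0.5, 0.0]
width: 0.415
gripper_force: 11.9
```

>>> {"fn": "arm_command", "kwargs": {
  "targets": [
    [[0,0,0.03,0,0,0],[0,0,0.03,0,0,0],[0,0,0,0,0,0],[0,0,0,0,0,0]]
  ]
}}

```text
clock: 14.22
position: [0.4369, 0.0062, 0.0804]
ee_rot: [2.636, 1.709, 0.001]
force: [0.3, 0.2, -0.3]
width: 0.412
gripper_force: 11.9
```

```bash
python3 go.py .4363 .0062 .051 -.42; python3 wr.py w5.png .436,.006,.004,.015,.06
```

```text
t 14.22 pos [0.4369 0.0062 0.0804] zax [ 6.e-04  0.e+00 -1.e+00] close az -0.42 j [ 0.35  0.44 -0.62  2.16  0.42  0.65 -0.98] w 0.0379 gf 11.9
shift tool [-0.0003 -0.0006  0.0294]
turns [ 0.0005 -0.0003 -0.0004] [-5.0000e-04 -8.0000e-04  3.1412e+00] shift after turn0 [-0.0002 -0.0005  0.0294]
.436,.006,.004,.015,.06 8096 mean [0.4452 0.0182 0.0085] mid [0.4386 0.0096 0.0076] ext [0.088 0.075 0.007]
```

View pics/w5.png

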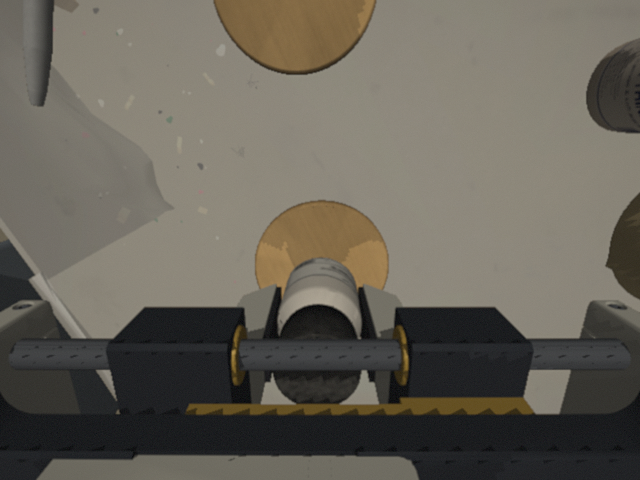

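White hangs over the middle disc (disc centre near (322,265)), upright and centred within about 2 mm. Now I lower and release.

>>> {"fn": "arm_command", "kwargs": {
  "targets": [
    [[-0.001,0,0.012,0,0,0],[0,0,0.01,0,0,0],[0,0,0.005,0,0,0],[0,0,0.002,0,0,0],[0,0,0,0,0,0]]
  ]
}}

```text
clock: 14.9
position: [0.436, 0.0053, 0.0509]
ee_rot: [2.635, 1.709, -0.0]
force: [-1.4, -0.6, 5.1]
width: 0.412
gripper_force: 12.0
```

```bash
python3 go.py .437 .0055 .051 -.42
```

```text
t 14.9 pos [0.436  0.0053 0.0509] zax [ 1.e-04 -6.e-04 -1.e+00] close az -0.42 j [ 0.31  0.49 -0.57  2.19  0.48  0.58 -1.04] w 0.0379 gf 12.0
shift tool [ 0.0006  0.0009 -0.0001]
turns [0.0004 0.0005 0.0001] [-8.0000e-04  6.0000e-04 -3.1415e+00] shift after turn0 [ 0.0006  0.0009 -0.0001]
```

>>> {"fn": "arm_command", "kwargs": {
  "targets": [
    [[0,0,0,0,0,0],[0,0,0,0,0,0],[0,0,0,0,0,0],[0,0,0,0,0,0],[0,0,-0.03,0,0,0],[0,0,-0.05,0,0,0],[0,0,-0.05,0,0,0],[0,0,-0.05,0,0,0]]
  ],
  "jaw": 0.075
}}

```text
clock: 15.9
position: [0.4355, 0.0055, 0.2323]
ee_rot: [-2.635, -1.71, 0.0]
force: [0.8, -1.2, -1.0]
width: 0.818
gripper_force: 0.0
```

>>> {"fn": "arm_command", "kwargs": {
  "targets": [
    [[-0.036,0.0245,0,0,0,0],[-0.036,0.0245,0,0,0,0],[-0.036,0.0245,0,0,0,0],[-0.036,0.0245,0,0,0,0],[-0.036,0.0245,0,0,0,0],[-0.036,0.0245,0,0,0,0],[-0.036,0.0245,0,0,0,0],[0,0,0,0,0,0],[0,0,0,0,0,0]]
  ]
}}

```text
clock: 17.02
position: [0.4896, -0.2938, 0.2304]
ee_rot: [-2.635, -1.709, -0.0]
force: [-0.1, 0.4, 0.3]
width: 0.816
gripper_force: 0.0
```

```bash
python3 wr.py w6.png .49,-.295,.066,.09,.035 .4734,-.148,.004,.015,.06 ;python3 go.py .49 -.2955 .041 -.42
```

```text
.49,-.295,.066,.09,.035 1104 mean [ 0.4914 -0.296   0.0733] mid [ 0.4911 -0.2969  0.0709] ext [0.033 0.033 0.01 ]
.4734,-.148,.004,.015,.06 7475 mean [ 0.4769 -0.151   0.008 ] mid [ 0.4721 -0.152   0.0078] ext [0.097 0.089 0.007]
t 17.07 pos [ 0.4897 -0.2933  0.2306] zax [-2.e-04  7.e-04 -1.e+00] close az -0.419 j [ 0.87  0.43 -0.59  1.69  0.26  1.1  -0.21] w 0.0747 gf 0.0
shift tool [-0.002   0.0013  0.1896]
turns [-0.0005 -0.0006  0.0013] [ 9.0000e-04 -8.0000e-04 -3.1402e+00] shift after turn0 [-0.0019  0.0012  0.1896]
```

View pics/w6.png

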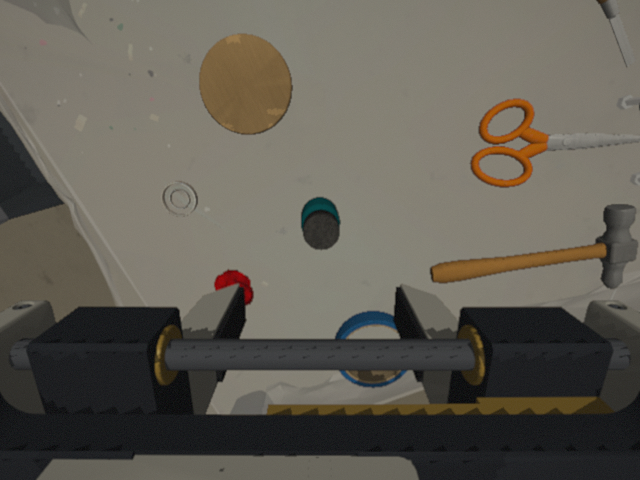

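Teal's cap is at (321,230) with clear space around it; the right disc is at (245,84). I go down.

>>> {"fn": "arm_command", "kwargs": {
  "targets": [
    [[-0.0018,0.0018,0.04,0,0,0],[0,0,0.05,0,0,0],[0,0,0.04,0,0,0],[0,0,0.03,0,0,0],[0,0,0.019,0,0,0],[0,0,0.01,0,0,0],[0,0,0,0,0,0]]
  ]
}}

```text
clock: 17.95
position: [0.4908, -0.2967, 0.0419]
ee_rot: [2.635, 1.71, 0.0]
force: [-0.9, 0.3, 0.3]
width: 0.815
gripper_force: 0.0
```

>>> {"fn": "arm_command", "kwargs": {
  "targets": [
    [[0,0,0,0,0,0],[0,0,0,0,0,0],[0,0,0,0,0,0],[0,0,0,0,0,0],[0,0,0,0,0,0]]
  ],
  "jaw": 0.025
}}

```text
clock: 18.58
position: [0.4905, -0.2971, 0.0419]
ee_rot: [2.636, 1.709, -0.0]
force: [-1.3, 0.2, 2.4]
width: 0.414
gripper_force: 12.0
```

```bash
python3 go.py .488 .157 .20 .75
```

```text
t 18.57 pos [ 0.4905 -0.2971  0.0419] zax [-1.e-04 -2.e-04 -1.e+00] close az -0.42 j [ 0.79  0.65 -0.48  1.87  0.43  0.73 -0.36] w 0.038 gf 12.0
shift tool [ 0.4135 -0.1875 -0.1582]
turns [-1.0000e-04  2.0000e-04 -1.1702e+00] [2.0000e-04 1.0000e-04 1.9714e+00] shift after turn0 [ 0.334   0.3077 -0.1581]
```

>>> {"fn": "arm_command", "kwargs": {
  "targets": [
    [[0,0,-0.03,0,0,0],[0,0,-0.05,0,0,0],[0,0,-0.05,0,0,0],[0,0,-0.028,0,0,0]]
  ]
}}

```text
clock: 19.08
position: [0.4914, -0.2971, 0.2024]
ee_rot: [2.634, 1.708, 0.002]
force: [1.0, 1.1, -0.5]
width: 0.413
gripper_force: 11.9
```

>>> {"fn": "arm_command", "kwargs": {
  "targets": [
    [[0.0413,-0.0188,0,0,0,0],[0.0413,-0.0188,0,0,0,0],[0.0413,-0.0188,0,0,0,0],[0.0413,-0.0188,0,0,0,0],[0.0413,-0.0188,0,0,0,0],[0.0413,-0.0188,0,0,0,0],[0.0413,-0.0188,0,0,0,0],[0.0413,-0.0188,0,0,0,0],[0.0413,-0.0188,0,0,0,0],[0.0413,-0.0188,0,0,0,0]]
  ]
}}

```text
clock: 20.32
position: [0.4872, 0.1581, 0.1997]
ee_rot: [2.636, 1.709, -0.0]
force: [0.8, 0.4, -1.4]
width: 0.411
gripper_force: 11.9
```

>>> {"fn": "arm_command", "kwargs": {
  "targets": [
    [[0,0,0,0,0,-0.167],[0,0,0,0,0,-0.167],[0,0,0,0,0,-0.167],[0,0,0,0,0,-0.167],[0,0,0,0,0,-0.167],[0,0,0,0,0,-0.167],[0,0,0,0,0,-0.167],[0,0,0,0,0,0],[0,0,0,0,0,0]]
  ]
}}

```text
clock: 21.45
position: [0.4873, 0.1567, 0.1996]
ee_rot: [-1.26, -2.877, 0.0]
force: [-0.1, 0.2, -0.2]
width: 0.411
gripper_force: 11.9
```

```bash
python3 go.py .488 .157 .08 .75; python3 wr.py w7.png .488,.157,.004,.015,.06
```

```text
t 21.45 pos [0.4873 0.1567 0.1996] zax [-2.e-04  0.e+00 -1.e+00] close az 0.745 j [ 0.31  0.48 -0.99  1.85  0.46  1.06 -0.12] w 0.0377 gf 11.9
shift tool [-0.0003  0.0007  0.1196]
turns [-0.0001 -0.0001 -0.0049] [-2.0000e-04  2.0000e-04  3.1367e+00] shift after turn0 [-0.0003  0.0007  0.1196]
.488,.157,.004,.015,.06 5900 mean [0.4881 0.1573 0.0086] mid [0.4903 0.1546 0.0077] ext [0.087 0.088 0.007]
```

View pics/w7.png

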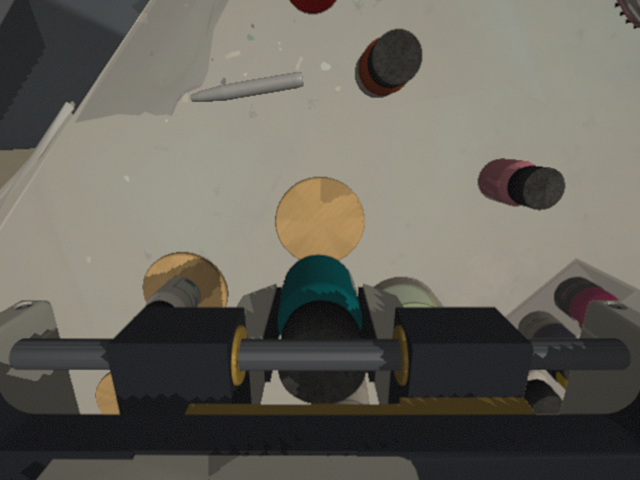

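Teal hangs upright over the left disc, whose visible part is centred near (320,220). Copper is at (388,62) and rose at (520,184), both far off. I lower it.

>>> {"fn": "arm_command", "kwargs": {
  "targets": [
    [[-0.0017,0.0008,0.04,0,0,0],[0,0,0.05,0,0,0],[0,0,0.03,0,0,0],[0,0,0.016,0,0,0],[0,0,0,0,0,0],[0,0,0,0,0,0]]
  ]
}}

```text
clock: 22.25
position: [0.4898, 0.1566, 0.0648]
ee_rot: [1.255, 2.879, 0.002]
force: [-0.0, 0.0, -0.5]
width: 0.414
gripper_force: 11.9
```

```bash
python3 go.py .489 .156 .051 .75
```

```text
t 22.25 pos [0.4898 0.1566 0.0648] zax [ 1.6e-03  5.0e-04 -1.0e+00] close az 0.748 j [ 0.19  0.65 -0.84  1.98  0.67  0.81 -0.29] w 0.038 gf 11.9
shift tool [ 0.0001 -0.001   0.0138]
turns [ 0.0016  0.0007 -0.0015] [ 1.1000e-03 -2.5000e-03  3.1401e+00] shift after turn0 [ 0.0001 -0.001   0.0138]
```

>>> {"fn": "arm_command", "kwargs": {
  "targets": [
    [[0,-0.001,0.007,0,0,0],[0,0,0.005,0,0,0],[0,0,0.002,0,0,0],[0,0,0,0,0,0],[0,0,0,0,0,0]]
  ]
}}

```text
clock: 22.88
position: [0.4884, 0.1549, 0.0501]
ee_rot: [1.255, 2.879, -0.002]
force: [-1.6, -3.3, 8.8]
width: 0.414
gripper_force: 12.1
```

>>> {"fn": "arm_command", "kwargs": {
  "targets": [
    [[0,0,0,0,0,0],[0,0,0,0,0,0],[0,0,0,0,0,0],[0,0,0,0,0,0],[0,0,-0.03,0,0,0],[0,0,-0.05,0,0,0],[0,0,-0.05,0,0,0],[0,0,-0.05,0,0,0],[0,0,0,0,0,0]]
  ],
  "jaw": 0.075
}}

```text
clock: 24.0
position: [0.49, 0.1568, 0.2333]
ee_rot: [1.253, 2.876, 0.007]
force: [0.7, -0.0, -1.3]
width: 0.82
gripper_force: 0.0
```

```bash
python3 go.py .4362 .2885 .23 .75;python3 wr.py w8.png .489,.156,.07,.095,.04 .4362,.2885,.07,.09,.035
```

```text
t 24.0 pos [0.49   0.1568 0.2333] zax [ 0.006   0.0019 -1.    ] close az 0.749 j [ 0.34  0.45 -1.02  1.8   0.43  1.12 -0.08] w 0.0753 gf 0.0
shift tool [0.1331 0.0503 0.0033]
turns [ 0.0057  0.0027 -0.0013] [ 0.0043 -0.009   3.1403] shift after turn0 [0.133  0.0505 0.0033]
.489,.156,.07,.095,.04 1195 mean [0.4893 0.1563 0.0821] mid [0.49   0.1555 0.0776] ext [0.033 0.032 0.015]
.4362,.2885,.07,.09,.035 1827 mean [0.4384 0.2874 0.0766] mid [0.4385 0.2878 0.0747] ext [0.034 0.035 0.009]
```

>>> {"fn": "arm_command", "kwargs": {
  "targets": [
    [[0.033,0.0127,0,0,0,0],[0.033,0.0127,0,0,0,0],[0.033,0.0127,0,0,0,0],[0.0328,0.0126,0,0,0,0],[0,0,0,0,0,-0.15],[0,0,0,0,0,-0.15],[0,0,0,0,0,-0.15],[0,0,0,0,0,0],[0,0,0,0,0,0]]
  ]
}}

```text
clock: 25.18
position: [0.4355, 0.2862, 0.229]
ee_rot: [-0.586, -3.086, 0.001]
force: [-0.1, -0.1, -0.7]
width: 0.816
gripper_force: 0.0
```

```bash
python3 wr.py w9.png .4362,.2885,.07,.09,.035; python3 go.py .4373 .2885 .044 1.2
```

```text
.4362,.2885,.07,.09,.035 1249 mean [0.4377 0.2881 0.0767] mid [0.4386 0.2878 0.0749] ext [0.035 0.034 0.01 ]
t 25.23 pos [0.4356 0.2862 0.2292] zax [-6.e-04 -5.e-04 -1.e+00] close az 1.196 j [ 0.11  0.52 -1.12  1.79  0.51  1.17  0.03] w 0.075 gf 0.0
shift tool [-0.0008  0.0029  0.1852]
turns [-0.0007 -0.0004 -0.0038] [-6.0000e-04  1.1000e-03  3.1378e+00] shift after turn0 [-0.0007  0.0027  0.1852]
```

View pics/w9.png

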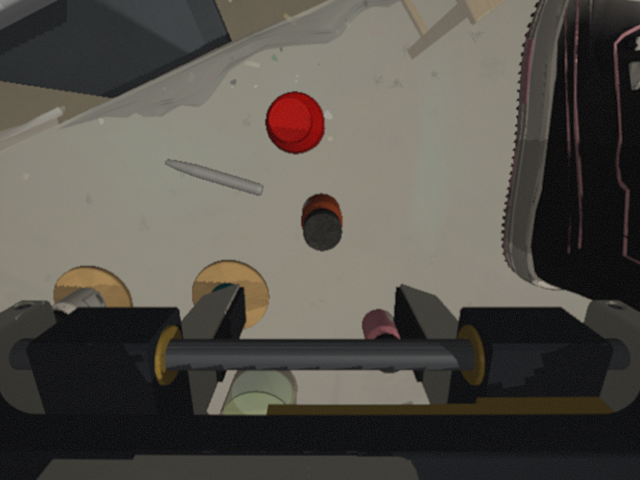

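Copper's cap is at (322,230), with the red look-alike at (295,122) and the shoe both out of the gripper's way. I go down.

>>> {"fn": "arm_command", "kwargs": {
  "targets": [
    [[-0.0006,0.0026,0.04,0,0,0],[0,0,0.05,0,0,0],[0,0,0.04,0,0,0],[0,0,0.03,0,0,0],[0,0,0.015,0,0,0],[0,0,0.01,0,0,0],[0,0,0,0,0,0]]
  ]
}}

```text
clock: 26.1
position: [0.4374, 0.2888, 0.0448]
ee_rot: [0.581, 3.087, 0.0]
force: [0.6, 0.9, -0.2]
width: 0.816
gripper_force: 0.0
```

>>> {"fn": "arm_command", "kwargs": {
  "targets": [
    [[0,0,0,0,0,0],[0,0,0,0,0,0],[0,0,0,0,0,0],[0,0,0,0,0,0],[0,0,0,0,0,0]]
  ],
  "jaw": 0.025
}}

```text
clock: 26.72
position: [0.4374, 0.2886, 0.0449]
ee_rot: [0.581, 3.087, -0.0]
force: [0.4, -0.6, 2.7]
width: 0.437
gripper_force: 12.0
```

```bash
python3 go.py .473 -.149 .22 0
```

```text
t 26.73 pos [0.4374 0.2886 0.0449] zax [ 2.e-04 -0.e+00 -1.e+00] close az 1.199 j [-0.05  0.73 -0.91  1.97  0.78  0.85 -0.2 ] w 0.0401 gf 12.0
shift tool [-0.1923 -0.3948 -0.1751]
turns [2.0000e-04 2.0000e-04 1.1989e+00] [-2.0000e-04  2.0000e-04 -1.9427e+00] shift after turn0 [-0.4376  0.0356 -0.1751]
```

>>> {"fn": "arm_command", "kwargs": {
  "targets": [
    [[0,0,-0.03,0,0,0],[0,0,-0.05,0,0,0],[0,0,-0.05,0,0,0],[0,0,-0.045,0,0,0],[0,0,0,0,0,0]]
  ]
}}

```text
clock: 27.35
position: [0.4382, 0.2902, 0.2228]
ee_rot: [0.58, 3.084, 0.006]
force: [0.7, -0.3, -0.5]
width: 0.434
gripper_force: 12.0
```

>>> {"fn": "arm_command", "kwargs": {
  "targets": [
    [[-0.0192,-0.0395,0,0,0,0],[-0.0192,-0.0395,0,0,0,0],[-0.0192,-0.0395,0,0,0,0],[-0.0192,-0.0395,0,0,0,0],[-0.0192,-0.0395,0,0,0,0],[-0.0192,-0.0395,0,0,0,0],[-0.0192,-0.0395,0,0,0,0],[-0.0192,-0.0395,0,0,0,0],[-0.0192,-0.0395,0,0,0,0],[-0.0192,-0.0395,0,0,0,0]]
  ]
}}

```text
clock: 28.6
position: [0.4719, -0.1508, 0.2186]
ee_rot: [-0.581, -3.086, 0.0]
force: [0.3, 0.1, -0.7]
width: 0.431
gripper_force: 12.0
```

>>> {"fn": "arm_command", "kwargs": {
  "targets": [
    [[0,0,0,0,0,0.171],[0,0,0,0,0,0.171],[0,0,0,0,0,0.171],[0,0,0,0,0,0.171],[0,0,0,0,0,0.171],[0,0,0,0,0,0.171],[0,0,0,0,0,0.171],[0,0,0,0,0,0],[0,0,0,0,0,0]]
  ]
}}

```text
clock: 29.72
position: [0.4723, -0.1491, 0.2192]
ee_rot: [-2.214, -2.227, 0.001]
force: [-0.3, 0.2, -0.3]
width: 0.433
gripper_force: 12.0
```

```bash
python3 go.py .473 -.149 .054 0; python3 wr.py w10.png .473,-.149,.004,.015,.06 .437,.0055,.07,.095,.04
```

```text
t 29.73 pos [ 0.4723 -0.1491  0.2192] zax [-9.e-04  1.e-04 -1.e+00] close az 0.006 j [ 0.86  0.38 -0.86  1.87  0.33  1.05 -0.12] w 0.0398 gf 12.0
shift tool [1.000e-04 8.000e-04 1.652e-01]
turns [-0.0009 -0.0001  0.0059] [ 1.0000e-04 -1.4000e-03 -3.1357e+00] shift after turn0 [1.000e-04 7.000e-04 1.652e-01]
.473,-.149,.004,.015,.06 5484 mean [ 0.4763 -0.1485  0.0081] mid [ 0.4715 -0.1497  0.0074] ext [0.098 0.084 0.007]
.437,.0055,.07,.095,.04 2112 mean [0.4355 0.0028 0.0821] mid [0.4351 0.003  0.0779] ext [0.033 0.031 0.016]
```

View pics/w10.png

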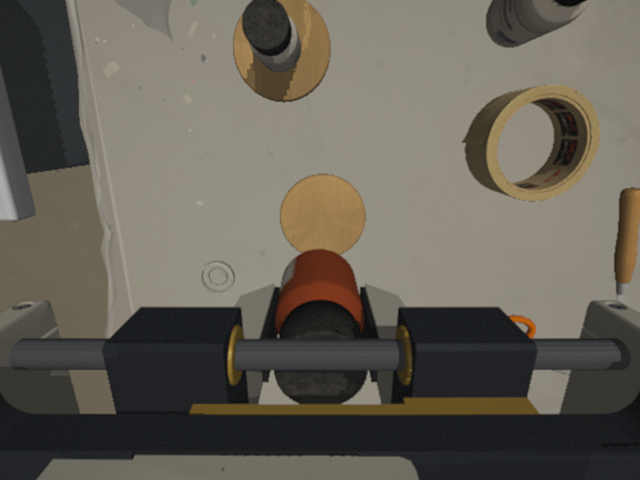

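Copper hangs upright over the right disc, whose visible part is centred near (322,215). White stands on the middle disc at (280,50). I lower it.

>>> {"fn": "arm_command", "kwargs": {
  "targets": [
    [[0,0.0005,0.04,0,0,0],[0,0,0.05,0,0,0],[0,0,0.04,0,0,0],[0,0,0.02,0,0,0],[0,0,0.005,0,0,0],[0,0,0,0,0,0],[0,0,0,0,0,0]]
  ]
}}

```text
clock: 30.65
position: [0.4738, -0.1493, 0.0657]
ee_rot: [2.218, 2.223, 0.001]
force: [0.7, -0.5, -0.4]
width: 0.432
gripper_force: 12.0
```

```bash
python3 go.py .4728 -.149 .054 0
```

```text
t 30.65 pos [ 0.4738 -0.1493  0.0657] zax [ 1.6e-03 -5.0e-04 -1.0e+00] close az 0.002 j [ 0.72  0.58 -0.71  2.03  0.56  0.74 -0.34] w 0.0397 gf 12.0
shift tool [ 0.0003 -0.001   0.0117]
turns [0.0016 0.0005 0.0022] [-8.0000e-04  2.5000e-03 -3.1394e+00] shift after turn0 [ 0.0003 -0.001   0.0117]
```

>>> {"fn": "arm_command", "kwargs": {
  "targets": [
    [[0,-0.001,0.006,0,0,0],[0,0,0.004,0,0,0],[0,0,0.0015,0,0,0],[0,0,0,0,0,0],[0,0,0,0,0,0]]
  ]
}}

```text
clock: 31.28
position: [0.4719, -0.1492, 0.0533]
ee_rot: [-2.219, -2.224, 0.001]
force: [-2.2, -0.3, 4.9]
width: 0.434
gripper_force: 12.0
```

>>> {"fn": "arm_command", "kwargs": {
  "targets": [
    [[0,0,0,0,0,0],[0,0,0,0,0,0],[0,0,0,0,0,0],[0,0,0,0,0,0],[0,0,-0.03,0,0,0],[0,0,-0.05,0,0,0],[0,0,-0.05,0,0,0],[0,0,-0.05,0,0,0],[-0.05,0,-0.02,0,0,0],[-0.05,0,0,0,0,0]]
  ],
  "jaw": 0.08
}}

```text
clock: 32.52
position: [0.4734, -0.2503, 0.2556]
ee_rot: [2.215, 2.222, 0.001]
force: [0.8, 0.2, 0.1]
width: 0.87
gripper_force: 0.0
```

>>> {"fn": "arm_command", "kwargs": {
  "targets": [
    [[-0.05,0,0,0,0,0],[-0.05,0,0,0,0,0],[-0.05,0,0,0,0,0],[0,0,0,0,0,0]]
  ]
}}

```text
clock: 33.02
position: [0.4709, -0.4039, 0.2519]
ee_rot: [-2.226, -2.216, 0.002]
force: [0.3, 0.3, -0.5]
width: 0.869
gripper_force: 0.0
```

```bash
python3 - <<'E'
from h import *
d=arm.get_image('scene');save(d,'s3.png');P=cloud(d)[d['z_map']>0]
for n,x,y,lo,hi,r in [('thin',.641,.033,.104,.12,.04),('white',.437,.0055,.077,.095,.04),('teal',.489,.156,.077,.095,.04),('copper',.473,-.149,.08,.1,.04),('rose',.584,.304,.07,.09,.04),('glass',.619,.14,.09,.11,.06),('tape',.6635,-.0745,.042,.06,.065),('dl',.488,.157,.005,.014,.058),('dm',.436,.006,.005,.014,.058),('dr',.473,-.149,.005,.014,.058)]:
    q=P[(np.hypot(P[:,0]-x,P[:,1]-y)<r)&(P[:,2]>lo)&(P[:,2]<hi)]
    print(n,len(q),*( [q.mean(0).round(4),((q.min(0)+q.max(0))/2).round(4),(q.max(0)-q.min(0)).round(3)] if len(q) else []))
E
```

```text
thin 118 [0.6383 0.0335 0.1079] [0.6387 0.034  0.1084] [0.031 0.03  0.009]
white 171 [0.4331 0.0072 0.0816] [0.4331 0.0066 0.0816] [0.033 0.034 0.009]
teal 182 [0.4882 0.1582 0.0813] [0.4885 0.1581 0.0816] [0.034 0.033 0.009]
copper 148 [ 0.4709 -0.146   0.0838] [ 0.4719 -0.1472  0.0843] [0.034 0.038 0.008]
rose 164 [0.5833 0.3035 0.0728] [0.5833 0.3038 0.0736] [0.033 0.032 0.007]
glass 256 [0.6184 0.1406 0.0952] [0.6182 0.1402 0.0964] [0.087 0.086 0.013]
tape 389 [ 0.6613 -0.0728  0.0456] [ 0.6628 -0.0736  0.0469] [0.1   0.098 0.01 ]
dl 657 [0.4802 0.1621 0.0078] [0.488  0.1512 0.0095] [0.087 0.099 0.009]
dm 624 [0.4298 0.0127 0.0078] [0.4363 0.006  0.0095] [0.089 0.089 0.009]
dr 442 [ 0.4678 -0.1399  0.0076] [ 0.4745 -0.1473  0.0094] [0.087 0.09  0.009]
```

View pics/s3.png

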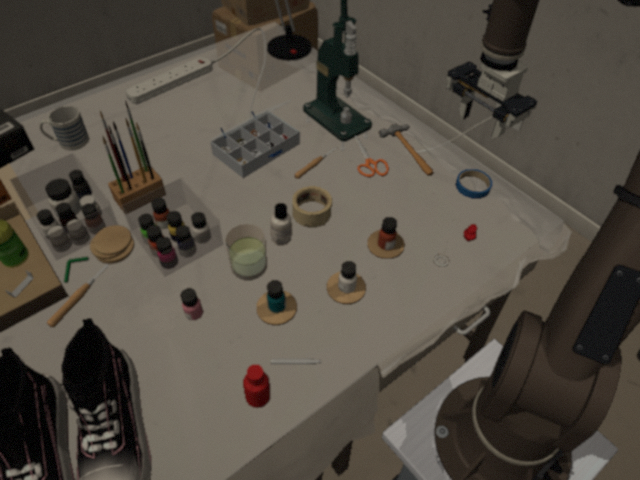

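The final view shows every bottle upright: thinner at (281,223) between the glass and the tape, teal at (276,298), white at (347,277), copper at (388,234). Rose, glass and tape have not moved. Placings are within about 3 mm, so I hand it in.

```bash
python3 -c "
from cell import arm
print(arm.sign_off())"
```

```text
the job is handed in; nothing more can be done
None
```

The job is handed in: thinner stands midway between glass and tape, and white, teal and copper are on the middle, left and right discs, each within about 3 mm by camera, nothing knocked over, at about 33 s on the robot's clock.

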